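Refit the tongued cover on a bench instrument

ROBOT

A 6-joint arm with a two-finger parallel gripper is mounted at the origin on the work surface. World frame = base frame: x ahead of the robot, y to its left, z up, the work surface at z = 0. Lengths are in m, angles in rad, forces in N, time in s.
With the tool pointing down it reaches from about 0.3 to 0.875 m from the base axis. Payload 6.4 kg.
Tool frame: the origin (TCP) lies midway between the tips of the shut fingers; the grasp point (between the pads) lies 19 mm behind it (r.grip_point_offset is the z of the grasp point in the tool frame, in m); z points along the fingers, y is the line along which they close (so a half turn about z gives the same grasp; the last joint's range is limited). The gripper opens to 85 mm and grips with 20 to 120 N. Pads are 22 mm wide; open, the fingers measure 114 mm over their backs; the gripper's body (76 mm by 85 mm) begins 54 mm behind the grasp point. The pads swing forward as they close: fully open they stand 13 mm farther back than shut.
Start: joints at [1.097, 0.181, 1.607, -0, 1.354, -0.206], TCP at [0.152, 0.555, 0.231] pointing down, gripper open.
Joint ranges: [-2.99, 2.99], [-0.89, 2.07], [0.3, 2.58], [-1.14, 4.28], [0, 2.63], [-3.12, 3.12]. Speed limits (rad/s): [2.57, 2.57, 3.01, 3.14, 3.14, 3.14].

INTERFACE

Orientations are given as a unit quaternion [x, y, z, w].
In Python, from bench import r gives the robot as it stands.
- The arm moves only by the tool send_rows, never from a script. Its argument "deltas" is a list that holds one entry, the list of rows, each a list of 4 numbers: the shift along the tool's x, y, z in m, then the turn about the tool's z in degrees. In form: [[[tx, ty, tz, spin], ...]]. A call has 1 to 20 rows; each row shifts and turns the commanded pose from where the row before left it, along the tool's axes as they then stand; what a row does not reach is not made up. A row lasts 1/12 s, in which the tool goes at most 41.7 mm and 7.16 degrees, less where a joint would pass 70% of its speed; a pose out of reach is approached as far as the arm can. A call with a gripper value outside its range is refused whole. "claw" is the finger opening in m, from 0 to 0.0854, set as the call begins (left out, the last holds). The fingers move at their own pace and stop on an object; the grip force is fixed at half the most. Time passes only in rows, so rows that do not move let the fingers close. It gives the time, the measured TCP pose, the force, the opening and the grip force at its end, in the units of the state.
- r.get_state(): the state, without advancing time (a new reading comes with each control period).
- r.snapshot(name): name is "side" or "top"; returns a dict with "frame" (420x560x3 uint8, red, green, blue), "fx", "fy", "cx", "cy" (pixels), "k1" (the pictures are not rectified: a ray, as slopes to the right and down, at radius r is drawn at 1 + k1 r^2 times it, then the intrinsics apply), "cam_to_world" (4x4, takes a point from camera to world coordinates). Camera axes: x right, y down, z forward; pixel columns grow to the right and rows downward; lengths in m; the calibration is good to about 2 mm. A picture is of the moment at which its call begins. There is no depth.
- r.job_done(): hands the job in; it is judged then, once.
Trained networks look in the newest picture that a camera, given by its name, has taken for a name from the list of things; names that differ only in an ending like _2 or _b are one class to them, and where a whole thing is asked for, a point or a joint stands for the part that bears it (a point fixed in the world has none). Each returns a list of dicts, best first, with "conf" (0 to 1); they miss things now and then, are a little off and sometimes report something else, mostly with a low value. They report only what shows in the picture. A call takes as long as a camera call. They do not tell look-alikes from the thing itself.
- r.find_in(camera, target): "position" ([x, y, z] in m, in world coordinates, good to about 4 mm: the middle of the surface that is visible of it).
- r.pinpoint(camera, target): "position" ([x, y, z] in m, in world coordinates, good to about 4 mm: a listed point, or the origin of a listed thing).
The state is a dict: "clock": time; "joint_pos": joint angles; "dq": joint speeds; "effort": joint torques, N m; "position": TCP position; "ee_rot": TCP orientation; "wrist_force": force on the tool from outside, world axes, zero at the start; "ft_torque": the same for the moment, N m; "finger_gap": opening from 0.0 (shut) to 1.0 (fully open); "gripper_force": force on a finger pad.
Only numpy, scipy, OpenCV 4.12 (cv2) and the standard library are available. Lean on these libraries where they do the work, as an engineer would, in place of code of your own. Each camera call takes 0.05 s, during which the arm holds its last target. There are 200 camera calls.

TASK

Put the aluminium cover back on the open blue instrument: holding it tilted, slip its yellow tongue under the instrument's yellow lip into the groove, lower the other edge gently until the cover lies flat and fully home, then push the red-knobbed bolt fully in over the cover's edge. Do not let the cover drop shut, let go of it in the end, and leave the other things on the bench where they are.

Things in the scene. Friction and masses are not known exactly. Their poses are not given: they have to be found in the camera images.
- chassis: Open blue instrument housing, fixed, 166 x 117 mm, left or right of the middle, turned up to 20 degrees (the cover lies in the other place). Origin: centre of its underside, on the 3 mm mat; x runs from the groove end (facing the robot) to the tall end, z up. Pocket for the cover: x -76.25 to 76.25, y -52.5 to 52.5 mm, ledges 40 mm up on which the cover rests, side walls to 46 mm.
- groove (a point): Floor of the groove at its closed end, mid-width: (-76.25, 0, 40) mm in the chassis frame, axes as the chassis. The groove is 12 mm high (40 to 52 mm up) and 12 mm deep along x, under a yellow lip 4 mm thick (top 56 mm up) that spans the full width.
- tall_end (a point): Middle of the top edge of the upright panel's inner face at the tall end: (76.25, 0, 100) mm in the chassis frame; the panel is 6 mm thick. Because of it the cover goes in only with its plain edge raised about 23 to 30 degrees, tongue first along its own slope, then turning down about the tongue's tip; when home it has 1.25 mm of play at either end.
- cover: Aluminium cover, loose, 0.2 to 0.4 kg, flat on the mat, tongue edge towards the robot give or take 26 degrees. 150 mm long (its x), 100 mm wide (its y). Origin: centre of its underside; x from the tongue to the plain edge, z up. Plate 6 mm thick from x = -57 to 75 mm. Black grip rib across its middle: 12 mm thick in x, 60 mm long in y, centred on the origin, from 6 to 38 mm up.
- tongue (a point): Middle of the tip of the cover's yellow tongue, on its underside: (-75, 0, 0) mm in the cover frame. The tongue is 4 mm thick, flush with the underside, from x = -75 to -57 mm, full width. Home, it lies at the groove's closed end.
- bolt (a joint): Sliding bolt on the chassis, in m: 0 = fully in (hard stop), its end 10 mm over the cover's +y edge; up to 0.022 = drawn back, clear of the pocket. Starts at 0.016 to 0.022. Goes in along the chassis's -y; friction about 1.5 N, stays where left. It slides on a fixed bracket: x -2 to 42, y 58 to 96 mm, top 47.5 mm up.
- bolt_knob (a point): Top centre of the bolt's red knob, moving with it: with the bolt fully in at (20, 68, 79.5) mm in the chassis frame. Knob 24 mm along chassis x, 12 mm along y, 26 mm tall; below it the steel bolt plate, 24 mm wide, 48.5 to 53.5 mm up.
- screwdriver: Screwdriver with orange handle, 170 mm, lying on the mat between the two work places; a bystander. Origin: centre of its underside.
- screw_dish: White ceramic dish, 72 mm wide, 28 mm high; a bystander. Origin: centre of its underside.
- flux_bottle: Amber bottle, 40 mm wide, 110 mm high, upright; a bystander. Origin: centre of its underside.
- solder_spool: Spool, 58 mm wide, 40 mm high, standing on its flange; a bystander. Origin: centre of its underside.
- multimeter: Yellow multimeter lying flat, 75 x 150 x 34 mm; a bystander. Origin: centre of its underside.
- carton: Small cardboard carton, 90 x 60 x 45 mm; a bystander. Origin: centre of its underside.
- component_jar: Jar, 60 mm wide, 75 mm high, upright; a bystander. Origin: centre of its underside.
Things that resemble listed ones, but are neither listed nor needed, are in the scene too. Several things have the shape of the cover; the one meant has the colours described above.

How it is judged:
By the outcome, as a careful person would: the job done as asked, in the order asked, and still so for the second after the job is handed in, with the robot touching nothing.
It also fails if it takes over 54 s, if anything falls off the work surface, if the arm or the gripper's body presses on something with over 40 N, if the wrist force passes 120 N, or if a joint passes its speed limit or range.

## Working session

There is one attempt and no reset: what is moved stays moved. The work goes in short steps, Python scripts to look and compute and a tool call to move; the robot and the scene stay as the last step left them, time stands still between calls to the robot, and variables do not carry over. Pictures are saved under pics/ and viewed, at most 10 in all, crops included, and the job is handed in when it is done.

Besides the shell and the picture viewer there is one more tool, called after "Call:" in YAML: its name, and indented under it one key for each argument. send_rows: Moves the arm, as the interface text tells. Its arguments: {"type":"object","properties":{"deltas":{"type":"array","items":{"type":"array","items":{"type":"array","items":{"type":"number"}}}},"claw":{"type":"number"}},"required":["deltas"]}

```bash
ls; mkdir -p pics
python3 - <<'E'
from bench import r
import cv2,numpy as np
for n in("top","side"):
    s=r.snapshot(n); cv2.imwrite(f"pics/{n}0.png",s["frame"][:,:,::-1])
    print(n,s["fx"],s["fy"],s["cx"],s["cy"],s["k1"]);print(np.round(s["cam_to_world"],4).tolist())
    for t in("groove","tall_end","bolt_knob","cover","tongue","chassis"):
        print(t,[(round(d["conf"],2),np.round(d["position"],4).tolist()) for d in r.pinpoint(n,t)])
s=r.get_state();print(s)
E
```

```text
pics
top 447.6165156892167 447.6165156892167 277.12099771276957 210.37590895778075 -0.015316672654443877
[[0.026, -0.9981, 0.0559, 0.5157], [-0.9997, -0.0261, -0.0003, -0.0173], [0.0017, -0.0559, -0.9984, 1.219], [0.0, 0.0, 0.0, 1.0]]
groove [(0.83, [0.4829, 0.2283, 0.0454])]
tall_end [(0.8, [0.6359, 0.2088, 0.1019]), (0.48, [0.5533, -0.0063, 0.0067])]
bolt_knob [(0.64, [0.5898, 0.3024, 0.0843]), (0.28, [0.4834, 0.2291, 0.0449])]
cover [(0.67, [0.5619, -0.1995, 0.0067]), (0.6, [0.7079, -0.3776, 0.0017])]
tongue [(0.95, [0.7869, -0.3905, 0.0024]), (0.8, [0.4951, -0.1741, 0.0025]), (0.74, [0.4723, -0.4473, 0.0062]), (0.68, [0.5902, 0.3028, 0.08])]
chassis [(0.81, [0.5576, 0.2166, -0.0015])]
side 421.4279502064288 421.4279502064288 285.26691809636236 211.39030468110727 0.01928396541948995
[[0.8203, -0.3495, 0.4527, 0.0773], [-0.5717, -0.52, 0.6346, -0.7001], [0.0137, -0.7794, -0.6264, 0.7773], [0.0, 0.0, 0.0, 1.0]]
groove [(0.72, [0.4822, 0.2308, 0.0458]), (0.43, [0.6364, 0.2024, 0.1061])]
tall_end [(0.8, [0.6318, 0.2064, 0.1044])]
bolt_knob [(0.4, [0.5888, 0.3053, 0.0837])]
cover [(0.9
[... 212 characters left out ...]
hassis []
{'clock': 0.7, 'joint_pos': array([ 1.09667956e+00,  1.80779396e-01,  1.60699560e+00, -9.02803756e-06,
        1.35379757e+00, -2.06300543e-01]), 'dq': array([-0.00036591,  0.00035331,  0.00161808, -0.0017596 ,  0.00019584,
       -0.00155295]), 'effort': array([-2.72841775e-03, -4.44723094e+01, -3.51601732e+01, -4.47041984e-04,
        9.09152241e-04,  1.65805648e-05]), 'position': array([0.15215464, 0.55452208, 0.23130218]), 'ee_rot': array([1.33507312e-01, 9.91047828e-01, 7.99534584e-06, 7.50630666e-06]), 'wrist_force': array([0.12291315, 1.05267254, 0.79915574]), 'ft_torque': array([-0.02138935,  0.00667553, -0.00913153]), 'gripper_force': 0.0, 'finger_gap': 1.0025202922754934}
```

View pics/top0.png

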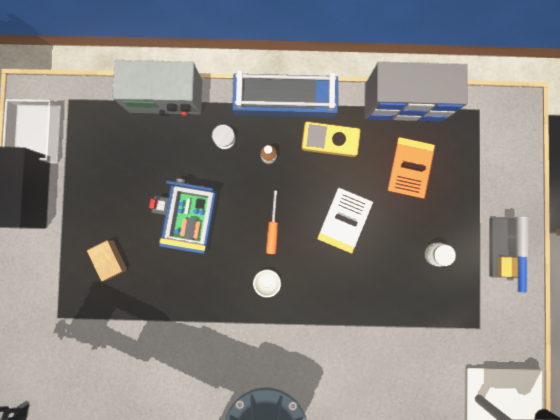

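View pics/side0.png

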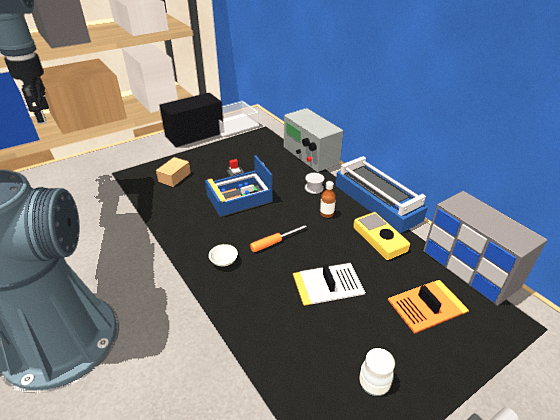

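Top view: the grey-white cover lies at about (345,220) with its tongue toward the robot, and the orange one at (412,168) is a decoy. The blue chassis is at (188,217) with the red knob at (158,204), and the screwdriver is at (272,225). The side view agrees. I'll zoom in on both parts and segment them.

```bash
cat > h.py <<'E'
from bench import r
import cv2,numpy as np
def cam(n):
    s=r.snapshot(n); s["K"]=np.array([[s["fx"],0,s["cx"]],[0,s["fy"],s["cy"]],[0,0,1.]]); s["D"]=np.array([s["k1"],0,0,0.]); s["T"]=np.array(s["cam_to_world"]); return s
def unproj(s,px,z):
    u=cv2.undistortPoints(np.array(px,float).reshape(-1,1,2),s["K"],s["D"]).reshape(-1,2)
    d=np.c_[u,np.ones(len(u))]@s["T"][:3,:3].T; o=s["T"][:3,3]
    return o+d*((z-o[2])/d[:,2])[:,None]
def proj(s,P):
    W=np.linalg.inv(s["T"]); return cv2.projectPoints(np.array(P,float).reshape(-1,1,3),cv2.Rodrigues(W[:3,:3])[0],W[:3,3],s["K"],s["D"])[0].reshape(-1,2)
def pose(x,y,yaw,P,z=0.003):
    c,n=np.cos(yaw),np.sin(yaw);P=np.array(P,float); return np.c_[x+c*P[:,0]-n*P[:,1],y+n*P[:,0]+c*P[:,1],z+P[:,2]]
E
python3 - <<'E'
from h import *
out=[]
ch=(.5585,.2186,np.radians(-8.2)); cv=(.5625,-.199,np.radians(-21))
lip=[[-.0642,-.0585,.056],[-.0642,.0585,.056]]; tall=[[.07625,-.0585,.1],[.07625,.0585,.1]]; base=[[-.083,-.0585,0.],[-.083,.0585,0],[.083,.0585,0],[.083,-.0585,0]]
cvp=[[-.075,-.05,0.],[-.075,.05,0],[.075,.05,.006],[.075,-.05,.006]]
rib=[[-.006,-.03,.038],[-.006,.03,.038],[.006,.03,.038],[.006,-.03,.038]]
for n in("top","side"):
    s=cam(n);f=np.ascontiguousarray(s["frame"][:,:,::-1])
    def crop(p,L):
        P=[proj(s,pose(*p,l)) for l in L]; c=np.vstack(P).mean(0).astype(int); o=c-[46,46]
        im=cv2.resize(f[o[1]:o[1]+92,o[0]:o[0]+92],None,fx=4,fy=4,interpolation=cv2.INTER_CUBIC)
        for q in P: cv2.polylines(im,[np.int32((q-o+.5)*4)],len(q)>2,(255,0,255),1)
        print(n,o); return im
    out.append(np.hstack([crop(ch,[lip,tall,base]),crop(cv,[cvp,rib])]))
im=np.vstack(out); cv2.imwrite("pics/z1.png",cv2.resize(im,(600,600)))
E
```

```text
top [141 169]
top [298 173]
side [193 141]
side [281 231]
```

View pics/z1.png

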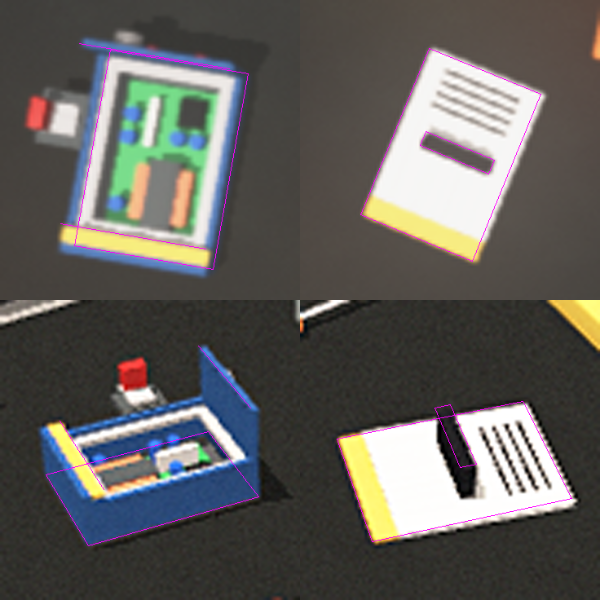

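The model overlays match both views: the cover, tongue and rib outlines line up to about 1–2 mm, and so do the chassis lip and panel. I'll refine with a mask fit.

Run:
```python
from h import *
s=cam("top");f=s["frame"];up=4
def quad(mask,z,name):
    c=max(cv2.findContours(mask,cv2.RETR_EXTERNAL,cv2.CHAIN_APPROX_NONE)[0],key=cv2.contourArea)
    o,A=ROI[0:2],0; b=cv2.boxPoints(cv2.minAreaRect(c))
    W=unproj(s,b/up+np.array(o)+(.5/up-.5),z)[:,:2]
    m=W.mean(0);e=[W[1]-W[0],W[2]-W[1]];l=[np.linalg.norm(v) for v in e]
    print(name,"c",np.round(m,4),"len",np.round(l,4),"ang",[round(float(np.degrees(np.arctan2(v[1],v[0]))),1) for v in e])
def roi(x,y,w,h):
    global ROI;ROI=(x,y); return cv2.resize(f[y:y+h,x:x+w],None,fx=up,fy=up,interpolation=cv2.INTER_LINEAR)
def yel(g): h=cv2.cvtColor(g,cv2.COLOR_RGB2HSV); return cv2.inRange(h,(18,90,120),(36,255,255))
g=roi(141,169,92,92);quad(yel(g),.059,"lip")
h=cv2.cvtColor(g,cv2.COLOR_RGB2HSV);quad(cv2.inRange(h,(170,150,90),(180,255,255))|cv2.inRange(h,(0,150,90),(5,255,255)),.08,"knob")
g=roi(298,173,85,92);quad(yel(g),.007,"tongue")
quad(cv2.inRange(g,(125,110,40),(255,255,255)),.008,"cover")
quad(cv2.morphologyEx(cv2.inRange(g[40:190,60:260],(0,0,0),(110,110,110)),0,np.ones((5,5))),.041,"rib?")
for t in("groove","tall_end","bolt_knob","cover","tongue"):
    print(t,[(round(d["conf"],2),np.round(d["position"],4).tolist()) for n in("top","side") for d in r.pinpoint(n,t) if d["conf"]>.5])
```

```text
lip c [0.4878 0.2267] len [0.0127 0.1212] ang [-7.5, -98.2]
knob c [0.5896 0.3018] len [0.0228 0.0139] ang [-7.9, -98.8]
tongue c [ 0.4989 -0.1767] len [0.02   0.1062] ang [-21.5, -111.3]
cover c [ 0.5623 -0.2015] len [0.1561 0.107 ] ang [-21.3, -111.1]
rib? c [ 0.6355 -0.1363] len [0.1319 0.0989] ang [-88.5, -179.0]
groove [(0.93, [0.4838, 0.2285, 0.0431]), (0.94, [0.4833, 0.2324, 0.0474])]
tall_end [(0.9, [0.6333, 0.2072, 0.1018]), (0.56, [0.6338, 0.2057, 0.1056])]
bolt_knob [(0.54, [0.5927, 0.2996, 0.0798])]
cover [(0.68, [0.7127, -0.3772, -0.0008]), (0.54, [0.5574, 0.2155, -0.003]), (0.93, [0.5614, -0.199, 0.0007]), (0.7, [0.7112, -0.3797, 0.0039]), (0.66, [0.3918, 0.008, 0.0013])]
tongue [(0.7, [0.4918, -0.1757, 0.0063]), (0.69, [0.7863, -0.3901, 0.0021]), (0.63, [0.5644, -0.2004, 0.0061]), (0.74, [0.7849, -0.3928, 0.0042]), (0.7, [0.4925, -0.1726, 0.0039])]
```

```bash
cat >> h.py <<'E'
def go(x,y,z,phi):
    s=r.get_state();p=s["position"];q=s["ee_rot"]
    from scipy.spatial.transform import Rotation as R
    M=R.from_quat(q).as_matrix(); ph=np.degrees(np.arctan2(M[1,1],M[0,1])); sp=(ph-phi+90)%180-90
    a=np.radians(ph-sp); Y=np.array([np.cos(a),np.sin(a)]); X=np.array([-Y[1],Y[0]]); d=np.array([x,y])-p[:2]
    print("t",round(s["clock"],2),"p",np.round(p,4),"phi",round(ph,2),"| spin",round(sp,2),"then dxyz",np.round([d@X,d@Y,p[2]-z],4),"F",np.round(s["wrist_force"],1),"gap",round(s["finger_gap"],3),"gf",round(s["gripper_force"],1))
def chas(x,y,z,p=(.558,.2172,-8.3)): # chassis mm -> world
    return pose(p[0],p[1],np.radians(p[2]),[[x/1e3,y/1e3,z/1e3]])[0]
E
python3 -c "
from h import *
go(.5622,-.2003,.12,68.8)"
```

```text
t 1.35 p [0.1522 0.5545 0.2313] phi 74.66 | spin 5.86 then dxyz [-0.6553 -0.5554  0.1113] F [1.5 1.3 0.7] gap 0.999 gf 0.0
```

Call:
send_rows:
  deltas:
    - [[0,0,0,5.86],[-0.013,-0.011,0,0],[-0.026,-0.022,0,0],[-0.026,-0.022,0,0],[-0.026,-0.022,0,0],[-0.026,-0.022,0,0],[-0.026,-0.022,0,0],[-0.026,-0.022,0,0],[-0.026,-0.022,0,0],[-0.026,-0.022,0,0],[-0.026,-0.022,0,0],[-0.026,-0.022,0,0],[-0.026,-0.022,0,0],[-0.026,-0.022,0,0],[-0.026,-0.022,0,0],[-0.026,-0.022,0,0],[-0.026,-0.022,0,0],[-0.026,-0.022,0,0],[-0.026,-0.022,0,0],[-0.026,-0.022,0,0]]
  claw: 0.0854

```text
clock: 3.02
position: [0.454, -0.0006, 0.2315]
ee_rot: [0.184, 0.983, 0.0, 0.0]
wrist_force: [0.2, -1.1, 0.7]
finger_gap: 0.999
gripper_force: 0.0
```

```bash
python3 -c "
from h import *
go(.5622,-.2003,.12,68.8)"
```

```text
t 3.02 p [ 0.454  -0.0006  0.2315] phi 68.78 | spin -0.02 then dxyz [-0.1731 -0.147   0.1115] F [ 0.2 -1.1  0.7] gap 0.999 gf 0.0
```

Call:
send_rows:
  deltas:
    - [[-0.025,-0.021,0,0],[-0.025,-0.021,0,0],[-0.025,-0.021,0.015,0],[-0.025,-0.021,0.02,0],[-0.025,-0.021,0.02,0],[-0.025,-0.021,0.02,0],[-0.015,-0.013,0.02,0],[-0.006,-0.006,0.015,0],[0,0,0,0],[0,0,0,0]]

```text
clock: 3.85
position: [0.5596, -0.1957, 0.1203]
ee_rot: [0.184, 0.983, 0.001, -0.001]
wrist_force: [-1.0, -0.4, 0.2]
finger_gap: 1.0
gripper_force: 0.0
```

```bash
python3 -c "
from h import *
go(.5622,-.2003,.011,68.8)
s=cam('side');f=np.ascontiguousarray(s['frame'][:,:,::-1]);cv2.imwrite('pics/s2.png',cv2.resize(f[130:350,220:440],None,fx=2.6,fy=2.6))"
```

```text
t 3.85 p [ 0.5596 -0.1957  0.1203] phi 68.75 | spin -0.05 then dxyz [-0.0041 -0.0033  0.1093] F [-1.  -0.4  0.2] gap 1.0 gf 0.0
```

View pics/s2.png

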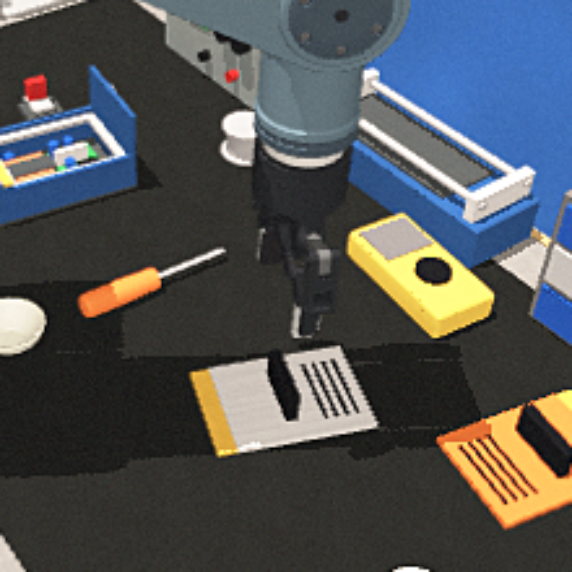

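The gripper hangs above the rib at about (285,385), with its fingers lined up along it. Descending.

Call:
send_rows:
  deltas:
    - [[-0.004,-0.003,0.015,0],[0,0,0.02,0],[0,0,0.02,0],[0,0,0.02,0],[0,0,0.015,0],[0,0,0.01,0],[0,0,0.006,0],[0,0,0.003,0],[0,0,0,0],[0,0,0,0]]

```text
clock: 4.73
position: [0.5637, -0.2004, 0.0134]
ee_rot: [0.184, 0.983, -0.0, 0.001]
wrist_force: [0.6, -0.9, -0.7]
finger_gap: 0.999
gripper_force: 0.0
```

Call:
send_rows:
  deltas:
    - [[0,0,0,0],[0,0,0,0],[0,0,0,0],[0,0,0,0],[0,0,0,0],[0,0,0,0],[0,0,0,0],[0,0,0,0]]
  claw: 0.05

```text
clock: 5.4
position: [0.5638, -0.2007, 0.0135]
ee_rot: [0.184, 0.983, -0.0, 0.001]
wrist_force: [0.2, 0.4, 6.0]
finger_gap: 0.687
gripper_force: 65.5
```

```bash
python3 -c "
from h import *
go(.5622,-.2003,.011,68.8)"
```

```text
t 5.4 p [ 0.5638 -0.2007  0.0135] phi 68.79 | spin -0.01 then dxyz [ 0.0016 -0.0002  0.0025] F [0.2 0.4 6. ] gap 0.687 gf 65.5
```

Call:
send_rows:
  deltas:
    - [[0,0,0,0],[0,0,0,0],[0,0,0,0],[0.001,0,0.002,0],[0,0,0.002,0],[0,0,0,0]]
  claw: 0.075

```text
clock: 5.9
position: [0.5615, -0.1995, 0.0076]
ee_rot: [0.184, 0.983, 0.0, -0.001]
wrist_force: [-0.5, -0.3, -0.1]
finger_gap: 0.878
gripper_force: 0.0
```

Call:
send_rows:
  deltas:
    - [[0,0,0,0],[0,0,0,0],[0,0,0,0],[0,0,0,0],[0,0,0,0],[0,0,0,0]]
  claw: 0.05

```text
clock: 6.4
position: [0.5622, -0.1999, 0.0084]
ee_rot: [0.184, 0.983, -0.0, 0.0]
wrist_force: [-0.6, -0.3, 0.0]
finger_gap: 0.691
gripper_force: 65.5
```

Call:
send_rows:
  deltas:
    - [[0,0,-0.005,0],[0,0,-0.01,0],[0,0,-0.02,0],[0,0,-0.02,0],[0,0,-0.02,0],[0,0,-0.025,0],[0,0,-0.025,0],[0,0,-0.025,0],[0,0,-0.02,0],[0,0,-0.01,0],[0,0,0,0]]

```text
clock: 7.32
position: [0.5635, -0.2005, 0.1917]
ee_rot: [0.184, 0.983, -0.001, 0.003]
wrist_force: [0.5, -0.6, -3.2]
finger_gap: 0.69
gripper_force: 65.2
```

```bash
python3 -c "
from h import *
go(*chas(-140,0,180),81.7)
s=cam('side');f=np.ascontiguousarray(s['frame'][:,:,::-1]);cv2.imwrite('pics/s3.png',cv2.resize(f[100:320,220:440],None,fx=2.6,fy=2.6))"
```

```text
t 7.32 p [ 0.5635 -0.2005  0.1917] phi 68.81 | spin -12.89 then dxyz [0.2057 0.4126 0.0087] F [ 0.5 -0.6 -3.2] gap 0.69 gf 65.2
```

View pics/s3.png

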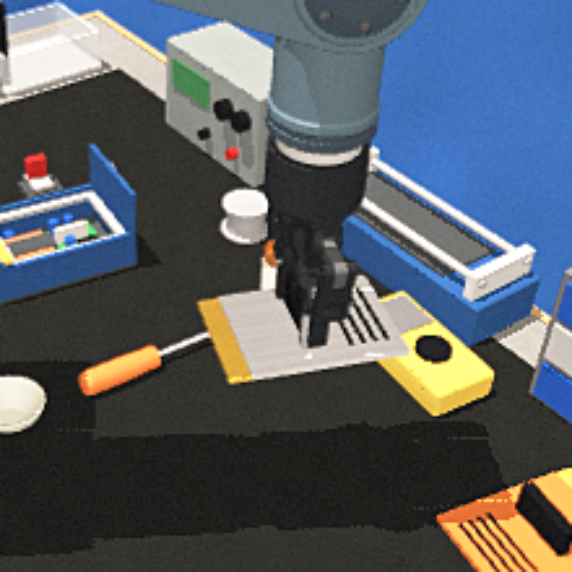

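Cover held flat and level, underside about 5 mm below the TCP. I'll carry it to just in front of the yellow lip, resting the plain edge on the lip so it tilts in the grip.

```bash
python3 -c "
from h import *
go(*chas(-131,0,82),81.7)"
```

```text
t 7.37 p [ 0.5625 -0.2     0.1895] phi 68.8 | spin -12.9 then dxyz [0.1957 0.4122 0.1045] F [ 0.  -0.1 -3.3] gap 0.69 gf 65.2
```

Call:
send_rows:
  deltas:
    - [[0,0,0,-4.3],[0,0,0,-4.3],[0,0,0,-4.3],[0.005,0.01,0,0],[0.01,0.02,0,0],[0.0135,0.028,0,0],[0.0135,0.028,0,0],[0.0135,0.028,0,0],[0.0135,0.028,0,0],[0.0135,0.028,0,0],[0.0135,0.028,0,0],[0.0135,0.028,0,0],[0.0135,0.028,0,0],[0.0135,0.028,0,0],[0.0135,0.028,0,0],[0.0135,0.028,0,0],[0.0135,0.028,0,0],[0.0115,0.024,0,0],[0.007,0.0145,0,0],[0,0.004,0,0]]

```text
clock: 9.03
position: [0.4246, 0.2351, 0.1868]
ee_rot: [0.072, 0.997, -0.0, -0.002]
wrist_force: [0.4, 0.2, -2.6]
finger_gap: 0.685
gripper_force: 65.4
```

Call:
send_rows:
  deltas:
    - [[0,0,0.02,0],[0,0,0.025,0],[0,0,0.025,0],[0,0,0.02,0],[0,0,0.01,0],[0,0,0.004,0],[0,0,0,0]]

```text
clock: 9.62
position: [0.4268, 0.2322, 0.0833]
ee_rot: [0.073, 0.997, -0.0, -0.001]
wrist_force: [-0.0, 0.5, -2.8]
finger_gap: 0.696
gripper_force: 65.3
```

```bash
python3 -c "
from h import *
go(*chas(-131,0,40.5),81.7)
s=cam('side');f=np.ascontiguousarray(s['frame'][:,:,::-1]);cv2.imwrite('pics/s4.png',cv2.resize(f[90:290,130:330],None,fx=3,fy=3))"
```

```text
t 9.62 p [0.4268 0.2322 0.0833] phi 81.64 | spin -0.06 then dxyz [-0.001   0.0041  0.0398] F [-0.   0.5 -2.8] gap 0.696 gf 65.3
```

View pics/s4.png

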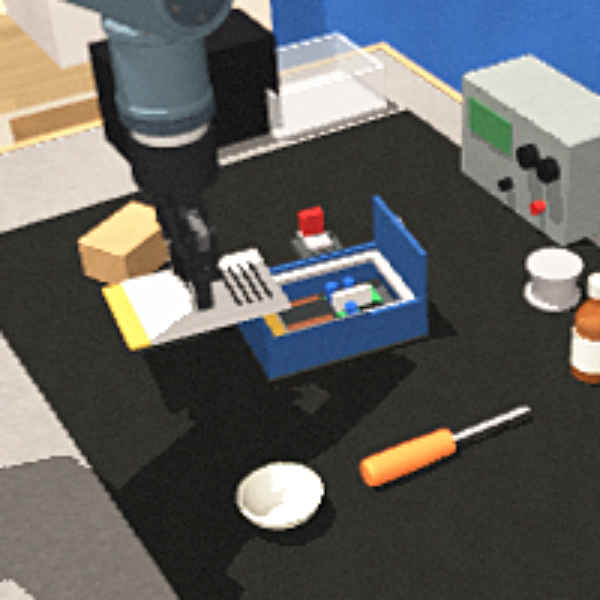

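Cover is level above the lip, with its plain edge overlapping it at about (280,295). The carton is clear. Lowering slowly to tilt it.

Call:
send_rows:
  deltas:
    - [[0,0.004,0.004,0],[0,0,0.005,0],[0,0,0.005,0],[0,0,0.003,0],[0,0,0.002,0],[0,0,0.002,0],[0,0,0.002,0],[0,0,0.002,0],[0,0,0,0]]

```text
clock: 10.42
position: [0.428, 0.237, 0.0604]
ee_rot: [0.072, 0.997, 0.0, -0.0]
wrist_force: [-7.0, 0.4, 12.1]
finger_gap: 0.687
gripper_force: 67.9
```

Call:
send_rows:
  deltas:
    - [[0,0,0.002,0],[0,0,0.002,0],[0,0,0.002,0],[0,0,0.002,0],[0,0,0,0]]

```text
clock: 10.83
position: [0.4263, 0.2374, 0.0519]
ee_rot: [0.072, 0.997, 0.0, -0.002]
wrist_force: [-12.3, 1.8, 12.9]
finger_gap: 0.693
gripper_force: 70.6
```

Call:
send_rows:
  deltas:
    - [[0,0,0.002,0],[0,0,0.002,0],[0,0,0.002,0],[0,0,0.002,0],[0,0,0,0]]

```text
clock: 11.25
position: [0.4256, 0.2374, 0.0434]
ee_rot: [0.072, 0.997, 0.0, -0.002]
wrist_force: [-12.8, 4.2, 11.7]
finger_gap: 0.687
gripper_force: 72.5
```

```bash
python3 -c "
from h import *
go(*chas(-131,0,40.5),81.7)
s=cam('side');f=np.ascontiguousarray(s['frame'][:,:,::-1]);cv2.imwrite('pics/s5.png',cv2.resize(f[120:250,130:290],None,fx=4,fy=4,interpolation=cv2.INTER_CUBIC))"
```

```text
t 11.25 p [0.4256 0.2374 0.0434] phi 81.72 | spin 0.02 then dxyz [-0.0029 -0.0009 -0.0001] F [-12.8   4.2  11.7] gap 0.687 gf 72.5
```

View pics/s5.png

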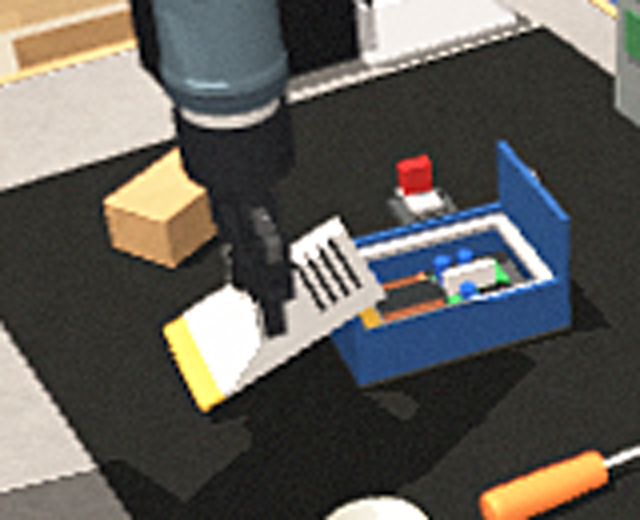

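The cover is now visibly tilted, plain edge up: tongue corners at (205,408) and (165,328), plain-edge corners at (383,292) and (338,218). I'll solve the tilt from those.

Run:
```python
from h import *
from scipy.optimize import least_squares
s=cam("side")
px=np.array([[205,408],[165,328],[383,292],[338,218]])/4+[130,120]
P=np.array([[-75,-50,3],[-75,50,3],[75,-50,5],[75,50,5]])/1e3
yaw=np.radians(-8.3);c,n=np.cos(yaw),np.sin(yaw);Rz=np.array([[c,-n,0],[n,c,0],[0,0,1]])
def w(v):
    t=v[3];Ry=np.array([[np.cos(t),0,-np.sin(t)],[0,1,0],[np.sin(t),0,np.cos(t)]])
    return v[:3]+P@Ry.T@Rz.T
q=least_squares(lambda v:(proj(s,w(v))-px).ravel(),[.43,.237,.04,.45])
o=q.x[:3];print(np.round(o,4),"tilt",np.degrees(q.x[3]),"res",np.round(q.fun,1))
p=r.get_state()["position"];print("TCP-O in chassis axes",np.round(Rz.T@(p-o),4))
print("O chassis",np.round(Rz.T@(o-[.558,.2172,.003]),4))
```

```text
[0.4392 0.2406 0.0357] tilt 21.917473456814154 res [-0.4 -0.1  0.3  0.2  0.3 -0.4 -0.2  0.3]
TCP-O in chassis axes [-0.013  -0.0051  0.0078]
O chassis [-0.1209  0.006   0.0327]
```

Call:
send_rows:
  deltas:
    - [[0,0,-0.008,0],[0,0,-0.006,0],[-0.004,0,0,0],[-0.004,0,0,0],[0,0,0.005,0],[0,0,0.004,0],[0,0,0.002,0],[0,0,0.002,0],[0,0,0.0015,0],[0,0,0.001,0],[0,0,0,0]]

```text
clock: 12.27
position: [0.4359, 0.2355, 0.0427]
ee_rot: [0.072, 0.997, -0.0, -0.0]
wrist_force: [-8.9, -2.7, 17.3]
finger_gap: 0.689
gripper_force: 78.8
```

```bash
python3 -c "
from h import *
go(*chas(-126,0,38.6),81.7)"
```

```text
t 12.27 p [0.4359 0.2355 0.0427] phi 81.72 | spin 0.02 then dxyz [ 0.0025 -0.0004  0.0011] F [-8.9 -2.7 17.3] gap 0.689 gf 78.8
```

Call:
send_rows:
  deltas:
    - [[0,0,-0.01,0],[0,0,-0.02,0],[0,0,-0.02,0],[0,0,-0.025,0],[0,0,-0.015,0],[0,0,-0.005,0],[0,0,0,0],[0,0,0,0]]

```text
clock: 12.93
position: [0.4355, 0.2352, 0.1358]
ee_rot: [0.072, 0.997, -0.0, -0.001]
wrist_force: [-0.2, 0.1, -2.8]
finger_gap: 0.688
gripper_force: 76.3
```

```bash
python3 -c "
from h import *
go(*chas(-0.3,0,130),81.7)
o=[]
for n in('side','top'):
    s=cam(n);f=np.ascontiguousarray(s['frame'][:,:,::-1]);p=proj(s,[r.get_state()['position']])[0].astype(int);a=p-[45,50];print(n,a)
    o.append(cv2.resize(f[a[1]:a[1]+100,a[0]:a[0]+90],None,fx=4,fy=4,interpolation=cv2.INTER_CUBIC))
cv2.imwrite('pics/s6.png',np.hstack(o))"
```

```text
t 12.93 p [0.4355 0.2352 0.1358] phi 81.69 | spin -0.01 then dxyz [-0.1235 -0.0002  0.0028] F [-0.2  0.1 -2.8] gap 0.688 gf 76.3
side [149 120]
top [125 216]
```

View pics/s6.png

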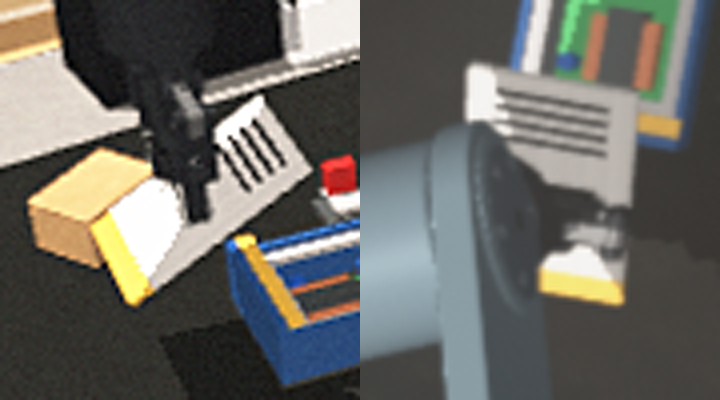

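Both views show the cover held tilted above the chassis front. Side-view tongue corners are (132,306) and (92,222), plain-edge corners (312,172) and (262,95). In the top view three corners show. Fitting them jointly.

Run:
```python
from h import *
from scipy.optimize import least_squares
S=cam("side");T=cam("top")
ps=np.array([[132,304],[92,222],[312,172],[262,96]])/4+[149,120]-.4
pt=np.array([[265,302],[277,85],[108,63]])/4+[125,216]-.4
A=np.array([[-75,-50,2],[-75,50,2],[75,-50,3],[75,50,3]])/1e3
def w(v,P):
    t,y=v[3],v[4];c,n=np.cos(y),np.sin(y)
    return v[:3]+P@np.array([[np.cos(t),0,-np.sin(t)],[0,1,0],[np.sin(t),0,np.cos(t)]]).T@np.array([[c,-n,0],[n,c,0],[0,0,1]]).T
q=least_squares(lambda v:np.r_[(proj(S,w(v,A))-ps).ravel(),(proj(T,w(v,A[[0,2,3]]))-pt).ravel()],[.44,.237,.13,.47,-.145])
print(np.round(q.x[:3],4),"tilt,yaw",np.degrees(q.x[3:]),"res",np.round(q.fun,1))
p=r.get_state()["position"];y=np.radians(-8.3);c,n=np.cos(y),np.sin(y);Rz=np.array([[c,-n,0],[n,c,0],[0,0,1]])
print("TCP-O",np.round(Rz.T@(p-q.x[:3]),4))
print("TCP-tongue",np.round(Rz.T@(p-w(q.x,np.array([[-.075,0,0]]))[0]),4))
```

```text
[0.4474 0.232  0.1371] tilt,yaw [26.48079526 -7.16508825] res [-0.1 -0.5 -0.6  1.   0.3 -1.3 -0.3  0.8 -0.3 -0.3  0.3  0.4  0.3 -0.6]
TCP-O [-0.0126  0.0013 -0.0018]
TCP-tongue [0.0545 0.0026 0.0316]
```

Call:
send_rows:
  deltas:
    - [[-0.01,0,0,0],[-0.02,0,0,0],[-0.025,0,0,0],[-0.025,0,0,0],[-0.02,0,0,0],[-0.012,0,0,0],[-0.0085,0,0,0],[0,0,0,0],[0,0,0,0]]

```text
clock: 13.88
position: [0.5551, 0.2178, 0.136]
ee_rot: [0.073, 0.997, -0.0, -0.001]
wrist_force: [-0.1, 0.3, -2.8]
finger_gap: 0.691
gripper_force: 76.3
```

```bash
python3 -c "
from h import *
go(*chas(-3,0,80),81.7)"
```

```text
t 13.88 p [0.5551 0.2178 0.136 ] phi 81.67 | spin -0.03 then dxyz [ 0.     -0.0002  0.053 ] F [-0.1  0.3 -2.8] gap 0.691 gf 76.3
```

Call:
send_rows:
  deltas:
    - [[0,0,0.012,0],[0,0,0.016,0],[0,0,0.012,0],[0,0,0.006,0],[0,0,0.004,0],[0,0,0,0],[0,0,0,0]]

```text
clock: 14.47
position: [0.5554, 0.2182, 0.0869]
ee_rot: [0.072, 0.997, 0.0, 0.0]
wrist_force: [0.3, 0.2, -1.7]
finger_gap: 0.691
gripper_force: 76.3
```

Call:
send_rows:
  deltas:
    - [[0,0,0.0015,0],[0,0,0.0015,0],[0,0,0,0],[0,0,0,0]]

```text
clock: 14.8
position: [0.5555, 0.2181, 0.0841]
ee_rot: [0.072, 0.997, 0.0, 0.0]
wrist_force: [0.0, 0.2, -2.3]
finger_gap: 0.69
gripper_force: 76.3
```

Call:
send_rows:
  deltas:
    - [[0,0,0.0015,0],[0,0,0,0],[0,0,0,0]]

```text
clock: 15.05
position: [0.5553, 0.218, 0.0822]
ee_rot: [0.072, 0.997, -0.0, -0.0]
wrist_force: [1.2, 0.1, -3.2]
finger_gap: 0.691
gripper_force: 76.3
```

Call:
send_rows:
  deltas:
    - [[0,0,0.0015,0],[0,0,0,0],[0,0,0,0]]

```text
clock: 15.3
position: [0.5552, 0.218, 0.0806]
ee_rot: [0.072, 0.997, -0.0, -0.0]
wrist_force: [-0.8, 0.4, -2.8]
finger_gap: 0.694
gripper_force: 76.3
```

Call:
send_rows:
  deltas:
    - [[0,0,0.0015,0],[0,0,0,0],[0,0,0,0]]

```text
clock: 15.55
position: [0.5552, 0.218, 0.0791]
ee_rot: [0.072, 0.997, -0.0, -0.0]
wrist_force: [0.4, 0.7, -3.6]
finger_gap: 0.691
gripper_force: 76.3
```

Call:
send_rows:
  deltas:
    - [[0,0,0.001,0],[0,0,0,0],[0,0,0,0]]

```text
clock: 15.8
position: [0.5554, 0.2181, 0.0783]
ee_rot: [0.072, 0.997, 0.0, 0.0]
wrist_force: [0.6, 0.4, -2.3]
finger_gap: 0.687
gripper_force: 76.5
```

Call:
send_rows:
  deltas:
    - [[0,0,0.0015,0],[0,0,0,0],[0,0,0,0]]

```text
clock: 16.05
position: [0.5559, 0.2181, 0.0778]
ee_rot: [0.072, 0.997, 0.0, 0.0]
wrist_force: [-0.4, -0.2, 3.7]
finger_gap: 0.687
gripper_force: 77.7
```

Call:
send_rows:
  deltas:
    - [[0,0,0.001,0],[0,0,0,0],[0,0,0,0]]

```text
clock: 16.3
position: [0.5562, 0.218, 0.0774]
ee_rot: [0.072, 0.997, 0.0, 0.001]
wrist_force: [-1.2, -1.7, 9.2]
finger_gap: 0.684
gripper_force: 78.9
```

Call:
send_rows:
  deltas:
    - [[0,0,0.001,0],[0,0,0,0],[0,0,0,0]]

```text
clock: 16.55
position: [0.5568, 0.218, 0.0768]
ee_rot: [0.072, 0.997, 0.0, 0.001]
wrist_force: [-0.9, -1.2, 9.4]
finger_gap: 0.69
gripper_force: 79.8
```

Call:
send_rows:
  deltas:
    - [[0,0,-0.0025,0],[0,0,0,0],[0.003,0,0,0],[0.003,0,0,0],[0.003,0,0,0],[0.002,0,0,0],[0.002,0,0,0],[0,0,0,0]]

```text
clock: 17.22
position: [0.5421, 0.2201, 0.0773]
ee_rot: [0.072, 0.997, 0.0, -0.0]
wrist_force: [1.9, 0.2, 1.4]
finger_gap: 0.689
gripper_force: 78.2
```

```bash
python3 -c "
from h import *
go(*chas(-22,0,75),81.7)"
```

```text
t 17.22 p [0.5421 0.2201 0.0773] phi 81.71 | spin 0.01 then dxyz [ 0.0058 -0.0006 -0.0007] F [1.9 0.2 1.4] gap 0.689 gf 78.2
```

Call:
send_rows:
  deltas:
    - [[0.0015,0,0,0],[0.0015,0,0,0],[0,0,0,0],[0,0,0,0]]

```text
clock: 17.55
position: [0.5394, 0.2204, 0.0773]
ee_rot: [0.072, 0.997, 0.0, -0.0]
wrist_force: [1.6, 0.2, 1.4]
finger_gap: 0.689
gripper_force: 78.3
```

Call:
send_rows:
  deltas:
    - [[0.001,0,0,0],[0,0,0,0],[0,0,0,0]]

```text
clock: 17.8
position: [0.5386, 0.2205, 0.0774]
ee_rot: [0.072, 0.997, 0.0, 0.0]
wrist_force: [1.5, 0.0, 2.1]
finger_gap: 0.688
gripper_force: 78.3
```

Call:
send_rows:
  deltas:
    - [[0.001,0,0,0],[0,0,0,0],[0,0,0,0]]

```text
clock: 18.05
position: [0.5382, 0.2206, 0.0776]
ee_rot: [0.072, 0.997, 0.0, 0.001]
wrist_force: [4.3, -1.4, 2.3]
finger_gap: 0.689
gripper_force: 78.2
```

The tongue meets the groove's closed end, and the contact geometry agrees with a tilt of about 25°. Now lowering on an arc about the tongue tip.

Call:
send_rows:
  deltas:
    - [[-0.0016,0,0.0017,0],[-0.0016,0,0.0017,0],[-0.0016,0,0.0017,0],[0,0,0,0]]

```text
clock: 18.38
position: [0.5424, 0.22, 0.0728]
ee_rot: [0.073, 0.997, 0.0, -0.0]
wrist_force: [1.6, -0.8, 8.1]
finger_gap: 0.694
gripper_force: 80.0
```

Call:
send_rows:
  deltas:
    - [[-0.0014,0,0.0018,0],[-0.0014,0,0.0018,0],[-0.0014,0,0.0018,0],[0,0,0,0]]

```text
clock: 18.72
position: [0.5466, 0.2194, 0.0675]
ee_rot: [0.073, 0.997, 0.0, -0.0]
wrist_force: [0.9, -1.8, 9.8]
finger_gap: 0.693
gripper_force: 78.5
```

```bash
python3 -c "
from h import *
go(*chas(-76.25+64.9,0,40+23.8),81.7)"
```

```text
t 18.72 p [0.5466 0.2194 0.0675] phi 81.67 | spin -0.03 then dxyz [-0.0002 -0.0006  0.0007] F [ 0.9 -1.8  9.8] gap 0.693 gf 78.5
```

Call:
send_rows:
  deltas:
    - [[-0.0012,0,0.0019,0],[-0.0013,0,0.002,0],[-0.0013,0,0.002,0],[0,0,0,0]]

```text
clock: 19.05
position: [0.5506, 0.2189, 0.0615]
ee_rot: [0.073, 0.997, 0.0, 0.0]
wrist_force: [2.4, -0.5, 8.8]
finger_gap: 0.69
gripper_force: 76.1
```

Call:
send_rows:
  deltas:
    - [[-0.0011,0,0.0021,0],[-0.0011,0,0.0021,0],[-0.0011,0,0.0021,0],[0,0,0,0]]

```text
clock: 19.38
position: [0.5541, 0.2184, 0.0552]
ee_rot: [0.073, 0.997, 0.0, 0.0]
wrist_force: [2.5, -0.7, 6.5]
finger_gap: 0.693
gripper_force: 74.1
```

```bash
python3 -c "
from h import *
go(*chas(-76.25+72.2,0,40+11.8),81.7)
o=[]
for n,b in(('side',[190,110]),('top',[130,165])):
    s=cam(n);f=np.ascontiguousarray(s['frame'][:,:,::-1])
    o.append(cv2.resize(f[b[1]:b[1]+110,b[0]:b[0]+100],None,fx=4,fy=4,interpolation=cv2.INTER_CUBIC))
cv2.imwrite('pics/s7.png',np.hstack(o))"
```

```text
t 19.38 p [0.5541 0.2184 0.0552] phi 81.67 | spin -0.03 then dxyz [ 0.     -0.0006  0.0004] F [ 2.5 -0.7  6.5] gap 0.693 gf 74.1
```

View pics/s7.png

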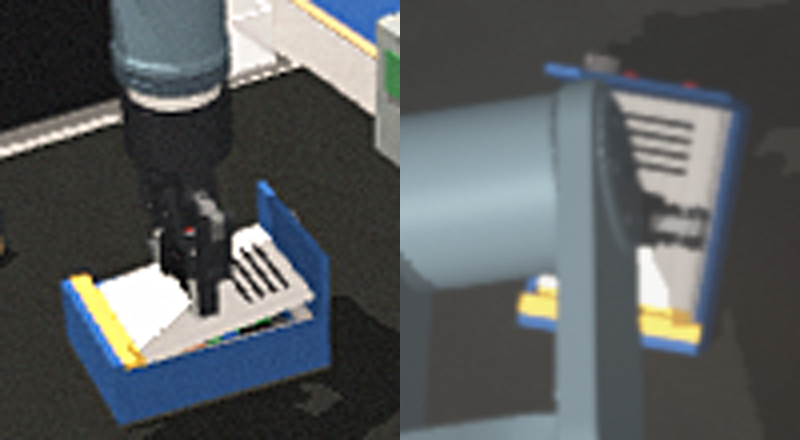

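The tongue is under the lip at about (105,325), and the plain edge sits inside the panel, still a few millimetres up at (315,300). Continuing gently to flat.

Call:
send_rows:
  deltas:
    - [[-0.001,0,0.002,0],[-0.0009,0,0.002,0],[-0.0006,0,0.0015,0],[0,0,0,0],[0,0,0,0]]

```text
clock: 19.9
position: [0.5566, 0.2181, 0.0498]
ee_rot: [0.073, 0.997, 0.0, 0.0]
wrist_force: [3.7, -1.3, 5.7]
finger_gap: 0.69
gripper_force: 74.1
```

Call:
send_rows:
  deltas:
    - [[-0.0002,0,0.001,0],[0,0,0.001,0],[0,0,0,0],[0,0,0,0]]

```text
clock: 20.23
position: [0.5572, 0.218, 0.0483]
ee_rot: [0.073, 0.997, 0.0, 0.001]
wrist_force: [3.5, -1.3, 8.5]
finger_gap: 0.69
gripper_force: 74.4
```

```bash
python3 -c "
from h import *
go(*chas(-76.25+75,0,40+5.4),81.7)"
```

```text
t 20.23 p [0.5572 0.218  0.0483] phi 81.68 | spin -0.02 then dxyz [ 0.0003 -0.0007 -0.0001] F [ 3.5 -1.3  8.5] gap 0.69 gf 74.4
```

Call:
send_rows:
  deltas:
    - [[0,0,0.0008,0],[0,0,0,0],[0,0,0,0]]

```text
clock: 20.48
position: [0.5574, 0.218, 0.0475]
ee_rot: [0.072, 0.997, 0.0, 0.001]
wrist_force: [4.8, -0.8, 7.3]
finger_gap: 0.687
gripper_force: 74.3
```

Call:
send_rows:
  deltas:
    - [[0,0,0.0008,0],[0,0,0,0],[0,0,0,0]]

```text
clock: 20.73
position: [0.5575, 0.218, 0.0467]
ee_rot: [0.073, 0.997, 0.0, 0.001]
wrist_force: [5.3, -1.7, 7.8]
finger_gap: 0.691
gripper_force: 74.2
```

Call:
send_rows:
  deltas:
    - [[0,0,0.0008,0],[0,0,0,0],[0,0,0,0]]

```text
clock: 20.98
position: [0.5575, 0.218, 0.0459]
ee_rot: [0.073, 0.997, 0.0, 0.001]
wrist_force: [4.3, -0.8, 6.6]
finger_gap: 0.688
gripper_force: 74.2
```

Call:
send_rows:
  deltas:
    - [[-0.0003,0,0.001,0],[0,0,0,0],[0,0,0,0]]

```text
clock: 21.23
position: [0.5578, 0.218, 0.045]
ee_rot: [0.073, 0.997, 0.0, 0.001]
wrist_force: [4.7, -0.4, 6.9]
finger_gap: 0.69
gripper_force: 74.7
```

Call:
send_rows:
  deltas:
    - [[-0.0003,0,0.001,0],[0,0,0,0],[0,0,0,0]]

```text
clock: 21.48
position: [0.5578, 0.218, 0.0448]
ee_rot: [0.072, 0.997, 0.0, 0.001]
wrist_force: [0.4, -2.3, 15.4]
finger_gap: 0.687
gripper_force: 75.4
```

```bash
python3 -c "
from h import *
go(*chas(-76.25+75,0,40+5.4),81.7)
o=[]
for n,b in(('side',[200,150]),('top',[130,165])):
    s=cam(n);f=np.ascontiguousarray(s['frame'][:,:,::-1])
    o.append(cv2.resize(f[b[1]:b[1]+80,b[0]:b[0]+80],None,fx=5,fy=5,interpolation=cv2.INTER_CUBIC))
cv2.imwrite('pics/s8.png',np.hstack(o))"
```

```text
t 21.48 p [0.5578 0.218  0.0448] phi 81.69 | spin -0.01 then dxyz [ 0.001  -0.0007 -0.0036] F [ 0.4 -2.3 15.4] gap 0.687 gf 75.4
```

View pics/s8.png

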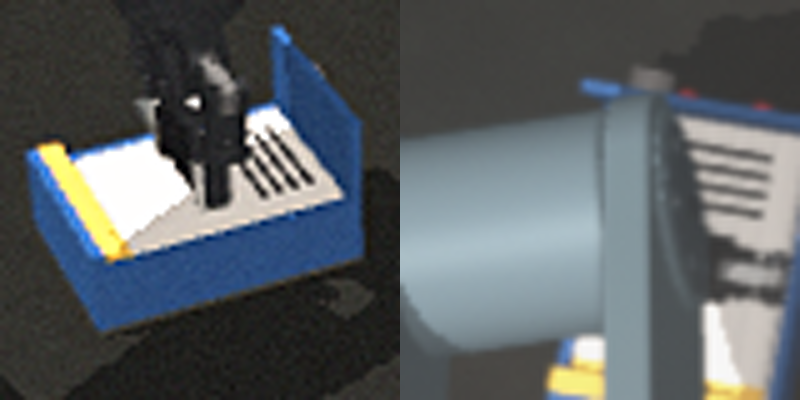

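The side view shows the cover lying flat and flush between the walls, its tongue under the lip. One firmer press to confirm, then release with a small opening so the fingers stay clear of the bolt.

Call:
send_rows:
  deltas:
    - [[0,0,0.001,0],[0,0,0,0],[0,0,0,0]]

```text
clock: 21.83
position: [0.5578, 0.218, 0.0448]
ee_rot: [0.072, 0.997, 0.0, 0.001]
wrist_force: [-4.0, -2.9, 22.5]
finger_gap: 0.693
gripper_force: 76.3
```

Call:
send_rows:
  deltas:
    - [[0,0,-0.001,0],[0,0,-0.001,0],[0,0,0,0]]

```text
clock: 22.08
position: [0.5578, 0.218, 0.045]
ee_rot: [0.073, 0.997, 0.0, 0.001]
wrist_force: [4.7, -1.5, 7.9]
finger_gap: 0.69
gripper_force: 74.4
```

Call:
send_rows:
  deltas:
    - [[0,0,0,0],[0,0,0,0],[0,0,0,0],[0,0,0,0]]
  claw: 0.07

```text
clock: 22.42
position: [0.5556, 0.2178, 0.0428]
ee_rot: [0.072, 0.997, -0.0, -0.001]
wrist_force: [0.2, 0.1, 0.5]
finger_gap: 0.821
gripper_force: 0.0
```

Call:
send_rows:
  deltas:
    - [[0,0,-0.005,0],[0,0,-0.01,0],[0,0,-0.02,0],[0,0,-0.02,0],[0,0,-0.025,0],[0,0,-0.025,0],[0,0,-0.01,0],[0,0,0,0]]

```text
clock: 23.08
position: [0.5589, 0.2183, 0.1627]
ee_rot: [0.072, 0.997, 0.001, 0.003]
wrist_force: [0.3, -0.4, 0.4]
finger_gap: 0.821
gripper_force: 0.0
```

Run:
```python
from h import *
go(*chas(20,120,110),81.7)
for n in("side","top"):
    s=cam(n)
    for t in("bolt_knob","cover","tongue"):
        print(n,t,[(round(d["conf"],2),np.round(d["position"],4).tolist()) for d in r.pinpoint(n,t) if d["position"][1]>.1])
print(chas(0,0,40),chas(20,68,79.5),chas(20,90,79.5))
```

```text
t 23.08 p [0.5589 0.2183 0.1627] phi 81.71 | spin 0.01 then dxyz [-0.0193  0.1187  0.0497] F [ 0.3 -0.4  0.4] gap 0.821 gf 0.0
side bolt_knob [(0.51, [0.5916, 0.3061, 0.0839])]
side cover [(0.93, [0.5574, 0.217, 0.0405]), (0.54, [0.4432, 0.4307, 0.0057])]
side tongue [(0.71, [0.481, 0.2298, 0.0435])]
top bolt_knob []
top cover [(0.9, [0.5593, 0.2156, 0.0438])]
top tongue [(0.64, [0.4851, 0.2273, 0.0425])]
[0.558  0.2172 0.043 ] [0.58760674 0.28160063 0.0825    ] [0.59078257 0.3033702  0.0825    ]
```

Cover reads as home: z is about 0.043 and it is centred. Now the bolt: close the fingers, go beyond the knob on +y, and push in −y.

Call:
send_rows:
  deltas:
    - [[-0.002,0.01,0,0],[-0.003,0.02,0,0],[-0.004,0.023,0,0],[-0.004,0.023,0,0],[-0.003,0.022,0,0],[-0.003,0.018,0,0],[0,0.009,0,0],[0,0,0,0],[0,0,0,0]]
  claw: 0.0

```text
clock: 24.23
position: [0.5931, 0.3389, 0.158]
ee_rot: [0.072, 0.997, -0.0, -0.0]
wrist_force: [0.3, 0.1, -0.0]
finger_gap: -0.0
gripper_force: 0.0
```

Call:
send_rows:
  deltas:
    - [[0,0,0.015,0],[0,0,0.02,0],[0,0,0.025,0],[0,0,0.02,0],[0,0,0.014,0],[0,0,0.005,0],[0,0,0,0]]

```text
clock: 24.82
position: [0.5927, 0.3377, 0.0582]
ee_rot: [0.073, 0.997, -0.001, -0.001]
wrist_force: [0.0, -0.5, -0.2]
finger_gap: -0.001
gripper_force: 0.0
```

```bash
python3 -c "
from h import *
go(*chas(20,88.5,60),81.7)"
```

```text
t 24.82 p [0.5927 0.3377 0.0582] phi 81.65 | spin -0.05 then dxyz [-0.0031 -0.0358 -0.0048] F [ 0.  -0.5 -0.2] gap -0.001 gf 0.0
```

Call:
send_rows:
  deltas:
    - [[-0.003,0,-0.005,0],[0,-0.006,0,0],[0,-0.005,0,0],[0,-0.004,0,0],[0,-0.004,0,0],[0,-0.004,0,0],[0,-0.004,0,0],[0,-0.003,0,0],[0,0,0,0]]

```text
clock: 25.57
position: [0.5921, 0.308, 0.0647]
ee_rot: [0.073, 0.997, -0.0, -0.0]
wrist_force: [-0.3, 0.3, -0.3]
finger_gap: 0.001
gripper_force: 0.0
```

Call:
send_rows:
  deltas:
    - [[0,-0.0015,0,0],[0,-0.0015,0,0],[0,0,0,0],[0,0,0,0]]

```text
clock: 25.9
position: [0.5916, 0.3056, 0.0645]
ee_rot: [0.072, 0.997, -0.0, -0.0]
wrist_force: [0.8, 0.2, 1.0]
finger_gap: -0.001
gripper_force: 0.2
```

Call:
send_rows:
  deltas:
    - [[0,-0.0015,0,0],[0,0,0,0],[0,0,0,0]]

```text
clock: 26.15
position: [0.5914, 0.3041, 0.0645]
ee_rot: [0.072, 0.997, -0.0, -0.0]
wrist_force: [0.8, 1.3, -0.4]
finger_gap: -0.003
gripper_force: 0.4
```

Call:
send_rows:
  deltas:
    - [[0,-0.002,0,0],[0,-0.002,0,0],[0,-0.002,0,0],[0,0,0,0],[0,0,0,0]]

```text
clock: 26.57
position: [0.5908, 0.3003, 0.0647]
ee_rot: [0.072, 0.997, 0.002, 0.001]
wrist_force: [2.2, 9.2, -4.0]
finger_gap: 0.003
gripper_force: 4.8
```

Call:
send_rows:
  deltas:
    - [[0,-0.002,0,0],[0,-0.002,0,0],[0,0,0,0],[0,0,0,0]]

```text
clock: 26.9
position: [0.5908, 0.2998, 0.0649]
ee_rot: [0.072, 0.997, 0.005, 0.002]
wrist_force: [5.4, 22.4, -7.8]
finger_gap: -0.004
gripper_force: 11.3
```

Run:
```python
from h import *
go(*chas(20,88.5,60),81.7)
for n in("side","top"):
    s=cam(n); f=s["frame"]; h=cv2.cvtColor(f,cv2.COLOR_RGB2HSV)
    m=cv2.inRange(h,(172,150,90),(180,255,255))|cv2.inRange(h,(0,150,90),(5,255,255))
    k=proj(s,[chas(20,68+d,70) for d in(0,10,20)]);M=np.zeros_like(m);cv2.circle(M,tuple(int(v) for v in k.mean(0)),22,255,-1)
    v=np.argwhere(m&M); print(n,len(v),v.mean(0)[::-1] if len(v) else "", k.round(1).tolist())
    print([(round(d["conf"],2),np.round(d["position"],4).tolist()) for d in r.pinpoint(n,"bolt_knob")])
```

```text
t 26.9 p [0.5908 0.2998 0.0649] phi 81.72 | spin 0.02 then dxyz [0.0005 0.0021 0.0019] F [ 5.4 22.4 -7.8] gap -0.004 gf 11.3
side 70 [236.18571429 166.91428571] [[235.7, 165.8], [234.5, 164.2], [233.3, 162.7]]
[(0.44, [0.5831, 0.2816, 0.0831])]
top 0  [[160.7, 204.3], [156.9, 203.7], [153.1, 203.0]]
[(0.43, [0.5899, 0.2826, 0.0831])]
```

Hard stop at 22 N, with the knob at its fully-in spot (y about 0.282). Backing away.

Call:
send_rows:
  deltas:
    - [[0,0.006,0,0],[0,0.015,0,0],[0,0.015,0,0],[0,0.005,-0.01,0],[0,0,-0.025,0],[0,0,-0.03,0],[0,0,-0.03,0],[0,0,-0.02,0],[0,0.02,0,0],[0,0.03,0,0],[0,0.03,0,0],[0,0.02,0,0],[0,0,0,0],[0,0,0,0]]

```text
clock: 28.27
position: [0.6102, 0.434, 0.1798]
ee_rot: [0.072, 0.997, -0.0, -0.0]
wrist_force: [0.5, -0.4, -0.5]
finger_gap: 0.001
gripper_force: 0.0
```

Run:
```python
from h import *
go(.5,.3,.2,81.7)
for n in("side","top"):
    s=cam(n)
    for t in("bolt_knob","cover","tongue"):
        print(n,t,[(round(d["conf"],2),np.round(d["position"],4).tolist()) for d in r.pinpoint(n,t) if d["position"][1]>.1])
    if n=="top":
        h=cv2.cvtColor(s["frame"],cv2.COLOR_RGB2HSV);m=cv2.inRange(h,(172,150,90),(180,255,255))|cv2.inRange(h,(0,150,90),(5,255,255))
        v=np.argwhere(m[185:225,135:180])[:,::-1]+[135,185]; print(len(v),unproj(s,[v.mean(0)],.081) if len(v) else "")
```

```text
t 28.27 p [0.6102 0.434  0.1798] phi 81.78 | spin 0.08 then dxyz [ 0.0897 -0.1485 -0.0202] F [ 0.5 -0.4 -0.5] gap 0.001 gf 0.0
side bolt_knob [(0.55, [0.5864, 0.2823, 0.0821])]
side cover [(0.93, [0.5556, 0.2167, 0.0409])]
side tongue [(0.97, [0.4845, 0.2315, 0.0447])]
top bolt_knob [(0.51, [0.5864, 0.2785, 0.0829])]
top cover [(0.69, [0.5583, 0.2161, 0.0482])]
top tongue [(0.73, [0.4864, 0.2298, 0.0442])]
32 [[0.58606183 0.27972343 0.081     ]]
```

The cover is home and the bolt is fully in (knob expected at 0.5876, 0.2816). Handing in.

```bash
python3 -c "
from bench import r
print(r.job_done())"
```

```text
the job is handed in; nothing more can be done
None
```

The cover is seated flat under the lip, lowered gently and released, the bolt is pushed fully in to its stop, and the job was handed in at about 28 s with the arm clear; no verdict was returned.

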